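# Line up the stone elephants by height

## Robot

A 7-joint arm with a two-finger parallel gripper is mounted at the origin on the work surface. World frame = base frame: x ahead of the robot, y to its left, z up, the work surface at z = 0. Lengths are in m, angles in rad, forces in N, time in s.
With the tool pointing down it reaches from about 0.375 to 0.925 m from the base axis. Payload 3.1 kg.
Tool frame: the origin (TCP) lies midway between the tips of the shut fingers; the grasp point (between the pads) lies 19 mm behind it; z points along the fingers, y is the direction in which the jaws open and shut (so a half turn about z gives the same grasp; the last joint's range is limited). The gripper opens to 85 mm and grips with 20 to 120 N. Pads are 22 mm wide; open, the fingers measure 114 mm over their backs; the gripper's body (76 mm by 85 mm) begins 54 mm behind the grasp point. The pads swing forward as they close: fully open they stand 13 mm farther back than shut.
Start: joints at [-1.273, 0.383, 0.044, 1.598, -0.018, 1.161, -0.05], TCP at [0.251, 0.6, 0.231] pointing down, gripper open.
Joint ranges: [-2.61, 2.61], [-0.41, 2.15], [-1.48, 1.57], [0, 2.5], [-1.57, 4.71], [0.05, 1.97], [-2.85, 2.85]. Speed limits (rad/s): [2.79, 2.79, 3.14, 3.14, 3.14, 3.14, 3.14].

## Interface

Orientations are given as [roll, pitch, yaw] about the fixed x, y, z axes, in that order (R = Rz(yaw) Ry(pitch) Rx(roll)).
In Python, from cell import env gives the robot as it stands. Calls block until the motion is done:
- env.movep(position, orientation): joint-space move of the TCP to a pose.
- env.movel(position, speed=0.15, rot=None): straight line of the TCP; rot=None keeps the orientation; speed is the mean speed in m/s.
- env.move_j(angles): joint-space move.
- env.set_gripper(opening): finger opening in m; the grip force is fixed at half the most; returns when the fingers have stopped.
- env.hold(seconds).
- env.solve_ik(position, orientation): joint angles nearest the present ones, or None.
- env.read_camera(name): name is "scene" or "top"; returns (picture, depth): 420x560x3 uint8, blue, green, red; 420x560 float32, m along the optical axis (not along the pixel's ray), 0 where there is no reading.
- env.calibration(name): a dict with "fx", "fy", "cx", "cy" (pixels), "camera_from_world" (4x4, takes a point from world to camera coordinates). Camera axes: x right, y down, z forward; pixel columns grow to the right and rows downward; lengths in m; the calibration is good to about 2 mm. A picture is of the moment at which its call begins. calibration takes no time and is no camera call.
A pose or a line that the arm cannot do raises env.PlanningError and nothing moves.
- env.hand_in(): hands the job in, once; it reports no verdict.
Readings, each from a call of its own:
- env.get_time(): time.
- env.get_qpos(): joint angles.
- env.get_joint_vel(): joint speeds.
- env.get_tau(): joint torques, N m.
- env.get_position(): TCP position.
- env.get_orientation(): TCP orientation.
- env.get_contact_force(): force on the tool from outside, world axes, zero at the start.
- env.get_moment(): the same for the moment, N m.
- env.get_width(): finger opening in m.
Only numpy, scipy, OpenCV 4.12 (cv2) and the standard library are available. Lean on these libraries where they do the work, as an engineer would, in place of code of your own. Each camera call takes 0.05 s, during which the arm holds its last target.

## Task

The biggest stone elephant already stands at one end of the display board. Line up the other four beside it, one centred on each free red felt pad, so that the heights fall step by step from the big one down to the smallest at the far end, all standing square to the board and looking straight out to the customers' side (away from you) as the big one does. Set them down gently without dropping or tipping any, and leave the big elephant and the lotus bowl where they are.

Things in the scene. Friction and masses are not known exactly. Their poses are not given: they have to be found in the camera images.
- ele_a: largest of the four loose white stone elephant, 102 mm tall, on the bench. Origin: underside, between the feet; x: where it looks (trunk), z up. Barrel body 51.0 mm wide, its axis along x 59.2 mm above the feet: grip there across y, above the origin. Trunk reaches 67.3 mm ahead, tail 51.0 mm behind, ears 34.7 mm to each side (rear edge 14.3 mm ahead). About 0.58 kg.
- ele_b: second largest loose white stone elephant, 86 mm tall, on the bench. Origin: underside, between the feet; x: where it looks (trunk), z up. Barrel body 43.0 mm wide, its axis along x 49.9 mm above the feet: grip there across y, above the origin. Trunk reaches 56.8 mm ahead, tail 43.0 mm behind, ears 29.2 mm to each side (rear edge 12.0 mm ahead). About 0.35 kg.
- ele_c: third largest loose white stone elephant, 72 mm tall, on the bench. Origin: underside, between the feet; x: where it looks (trunk), z up. Barrel body 36.0 mm wide, its axis along x 41.8 mm above the feet: grip there across y, above the origin. Trunk reaches 47.5 mm ahead, tail 36.0 mm behind, ears 24.5 mm to each side (rear edge 10.1 mm ahead). About 0.205 kg.
- ele_d: smallest white stone elephant, 60 mm tall, on the bench. Origin: underside, between the feet; x: where it looks (trunk), z up. Barrel body 30.0 mm wide, its axis along x 34.8 mm above the feet: grip there across y, above the origin. Trunk reaches 39.6 mm ahead, tail 30.0 mm behind, ears 20.4 mm to each side (rear edge 8.4 mm ahead). About 0.12 kg.
- pad_left: red felt pad, second from the left (+y) end of the display board (wood, 130 x 450 mm, 18 mm high). 90 x 64 mm, 2 mm thick, its top 20 mm above the bench; pads are 90 mm apart. Origin: centre of the underside; x: straight across the board to the customers' side, away from the robot; y: along the row, to the left. Free at the start.
- pad_mid: red felt pad in the middle of the display board (wood, 130 x 450 mm, 18 mm high). 90 x 64 mm, 2 mm thick, its top 20 mm above the bench; pads are 90 mm apart. Origin: centre of the underside; x: straight across the board to the customers' side, away from the robot; y: along the row, to the left. Free at the start.
- pad_right: red felt pad, second from the right (-y) end of the display board (wood, 130 x 450 mm, 18 mm high). 90 x 64 mm, 2 mm thick, its top 20 mm above the bench; pads are 90 mm apart. Origin: centre of the underside; x: straight across the board to the customers' side, away from the robot; y: along the row, to the left. Free at the start.
- pad_end: red felt pad at the end (left or right) farthest from the largest elephant, of the display board (wood, 130 x 450 mm, 18 mm high). 90 x 64 mm, 2 mm thick, its top 20 mm above the bench; pads are 90 mm apart. Origin: centre of the underside; x: straight across the board to the customers' side, away from the robot; y: along the row, to the left. Free at the start.
- lead: the largest white stone elephant, 120 mm tall above its own red felt (90 x 64 x 2 mm, stuck under its feet), standing at one end (left or right) of the display board, 90 mm from the nearest pad. Origin: centre of the felt's underside, 18 mm above the bench; x: where it looks (straight across the board, away from the robot). 82 mm wide, trunk 79 mm ahead. Not to be moved.
- bowl: white stone lotus bowl, about 100 mm across, 42 mm high, on the bench to one side. Origin: centre of its underside. Not to be moved.
Not all that is in view belongs to the job. Leave any pink look-alike of the ele_b alone. Leave any purple look-alike of the ele_a alone.

How it is judged:
At the end, for the whole second after the job is handed in: From the largest elephant outward, ele_a, ele_b, ele_c, ele_d stand on the pads: upright, released, at rest, within 13 mm of the pad centres, noses within 17 degrees of straight out to the customers' side. The largest has moved under 12 mm, the bowl under 25 mm (((y of lead in the frame of pad_mid above 0.1 m and horizontal distance between ele_a and pad_left below 0.013 m and z of ele_a in the frame of pad_left between -0.003 and 0.006 m and angle between the x axis of ele_a and the x axis of pad_left, either way round below 0.3 rad and y of lead in the frame of ele_a above 0.05 m and horizontal distance between ele_b and pad_mid below 0.013 m and z of ele_b in the frame of pad_mid between -0.003 and 0.006 m and angle between the x axis of ele_b and the x axis of pad_mid, either way round below 0.3 rad and y of lead in the frame of ele_b above 0.05 m and horizontal distance between ele_c and pad_right below 0.013 m and z of ele_c in the frame of pad_right between -0.003 and 0.006 m and angle between the x axis of ele_c and the x axis of pad_right, either way round below 0.3 rad and y of lead in the frame of ele_c above 0.05 m and horizontal distance between ele_d and pad_end below 0.013 m and z of ele_d in the frame of pad_end between -0.003 and 0.006 m and angle between the x axis of ele_d and the x axis of pad_end, either way round below 0.3 rad and y of lead in the frame of ele_d above 0.05 m) or (y of lead in the frame of pad_mid below -0.1 m and horizontal distance between ele_a and pad_right below 0.013 m and z of ele_a in the frame of pad_right between -0.003 and 0.006 m and angle between the x axis of ele_a and the x axis of pad_right, either way round below 0.3 rad and y of lead in the frame of ele_a below -0.05 m and horizontal distance between ele_b and pad_mid below 0.013 m and z of ele_b in the frame of pad_mid between -0.003 and 0.006 m and angle between the x axis of ele_b and the x axis of pad_mid, either way round below 0.3 rad and y of lead in the frame of ele_b below -0.05 m and horizontal distance between ele_c and pad_left below 0.013 m and z of ele_c in the frame of pad_left between -0.003 and 0.006 m and angle between the x axis of ele_c and the x axis of pad_left, either way round below 0.3 rad and y of lead in the frame of ele_c below -0.05 m and horizontal distance between ele_d and pad_end below 0.013 m and z of ele_d in the frame of pad_end between -0.003 and 0.006 m and angle between the x axis of ele_d and the x axis of pad_end, either way round below 0.3 rad and y of lead in the frame of ele_d below -0.05 m)) and angle between each of ele_a, ele_b, ele_c, ele_d, lead's own z axis and vertical below 0.12 rad and linear speed of each of ele_a, ele_b, ele_c, ele_d, lead below 0.02 m/s and contact force between each of ele_a, ele_b, ele_c, ele_d and the fingers below 0.05 N and distance of lead from where it was at the start of the episode below 0.012 m and distance of bowl from where it was at the start of the episode below 0.025 m); the robot touches nothing.
It fails at once if the largest elephant is pushed out of its place (distance of lead from where it was at the start of the episode above 0.015 m).
It fails at once if the lotus bowl is knocked or moved (distance of bowl from where it was at the start of the episode above 0.03 m).
It fails at once if an elephant is tipped over (angle between any of ele_a, ele_b, ele_c, ele_d, lead's own z axis and vertical above 0.7 rad).
It fails at once if an elephant is let fall (more than about 20 mm) or thrown ((linear speed of ele_a above 0.65 m/s and contact force between ele_a and the fingers below 0.05 N) or (linear speed of ele_b above 0.65 m/s and contact force between ele_b and the fingers below 0.05 N) or (linear speed of ele_c above 0.65 m/s and contact force between ele_c and the fingers below 0.05 N) or (linear speed of ele_d above 0.65 m/s and contact force between ele_d and the fingers below 0.05 N)).
It also fails if it takes over 112 s, if anything falls off the work surface, if the arm or the gripper's body presses on something with over 40 N, if the wrist force passes 120 N, or if a joint passes its speed limit or range.

## Working session

There is one attempt and no reset: what is moved stays moved. The work goes in short steps, each a Python script; the robot and the scene stay as the last script left them, time stands still between calls to the robot, and variables do not carry over. Pictures are saved under pics/ and viewed, and the job is handed in when it is done.

```bash
ls; mkdir -p pics
python3 - <<'E'
from cell import env
import cv2,numpy as np
for n in("scene","top"):
    p,d=env.read_camera(n);cv2.imwrite(f"pics/{n}0.png",p);np.savez(f"{n}0.npz",p=p,d=d)
    print(n,env.calibration(n))
print(env.get_time(),env.get_position(),env.get_orientation())
E
```

```text
pics
scene {'fx': 451.7942059270237, 'fy': 451.7942059270237, 'cx': 281.9064369323071, 'cy': 211.00312086048578, 'camera_from_world': array([[-0.5600472 ,  0.82842415,  0.00778252,  0.31151757],
       [ 0.45827658,  0.31761142, -0.83012383, -0.14700057],
       [-0.69016644, -0.46134198, -0.55752477,  1.66734399],
       [ 0.        ,  0.        ,  0.        ,  1.        ]])}
top {'fx': 384.5710739532148, 'fy': 384.5710739532148, 'cx': 285.618396206937, 'cy': 206.56947083547192, 'camera_from_world': array([[ 0.0022493 , -0.99996633,  0.00789169, -0.05848113],
       [-0.98851777, -0.00341575, -0.15106605,  0.45905328],
       [ 0.15108792, -0.00746128, -0.98849217,  1.17804871],
       [ 0.        ,  0.        ,  0.        ,  1.        ]])}
0.1 [0.2502495  0.59895917 0.22998378] [-3.13914803e+00  1.45645737e-04  2.74590783e+00]
```

View pics/scene0.png

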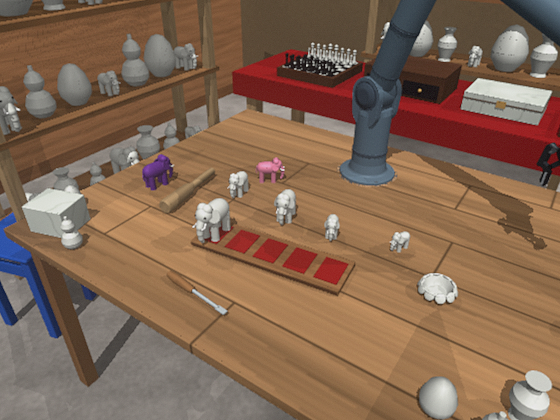

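View pics/top0.png

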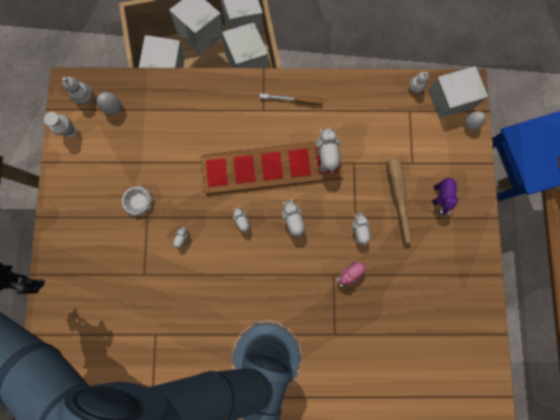

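Lead is at the right end (top 329,150). White elephants are at top-view (293,219), (361,228), (241,219) and (180,237). I'll check their sizes and facing directions in enlarged crops and with depth.

```bash
cat > h.py <<'E'
import numpy as np,cv2
from cell import env
def world(n,d):
    c=env.calibration(n);T=np.linalg.inv(c["camera_from_world"])
    v,u=np.mgrid[:420,:560]
    P=np.stack([(u-c["cx"])/c["fx"]*d,(v-c["cy"])/c["fy"]*d,d],-1)
    return P@T[:3,:3].T+T[:3,3]
def ray(n,uv,z):
    c=env.calibration(n);T=np.linalg.inv(c["camera_from_world"])
    uv=np.atleast_2d(uv).astype(float)
    D=np.stack([(uv[:,0]-c["cx"])/c["fx"],(uv[:,1]-c["cy"])/c["fy"],np.ones(len(uv))],-1)@T[:3,:3].T
    return T[:3,3]+D*((z-T[2,3])/D[:,2])[:,None]
def proj(n,P):
    c=env.calibration(n);q=c["camera_from_world"][:3]@np.append(P,1)
    return np.array([c["fx"]*q[0]/q[2]+c["cx"],c["fy"]*q[1]/q[2]+c["cy"]])
E
python3 - <<'E'
from h import *
Z={n:np.load(n+"0.npz") for n in("scene","top")}
W={n:world(n,Z[n]["d"]) for n in Z}
t=Z["top"]["p"];
hsv=cv2.cvtColor(t,cv2.COLOR_BGR2HSV)
m=((hsv[...,1]>150)&((hsv[...,0]<8)|(hsv[...,0]>172))&(hsv[...,2]>60)).astype(np.uint8)
m[:130]=0;m[205:]=0
k,l,s,c=cv2.connectedComponentsWithStats(m)
for i in range(1,k):
    if s[i,4]>100: print("pad",c[i],s[i,4],ray("top",c[i],.02)[0], W["top"][l==i].mean(0), [r for r in cv2.minAreaRect(np.argwhere(l==i)[:,::-1].astype(np.float32))])
# table plane residual
b=(W["top"][150:330,100:480]);print("table z med",np.median(b[...,2]), np.std(b[100:,:150,2]))
for n,cs in(("top",[(293,219),(361,228),(241,219),(180,237),(329,150),(350,273)]),("scene",[(285,207),(238,183),(332,227),(400,240),(212,219),(270,170)])):
    p=Z[n]["p"]
    tiles=[cv2.resize(p[y-32:y+32,x-32:x+32],(256,256),interpolation=cv2.INTER_CUBIC) for x,y in cs]
    cv2.imwrite(f"pics/crop_{n}.png",np.vstack([np.hstack(tiles[:3]),np.hstack(tiles[3:])]))
    for x,y in cs:
        sub=(slice(y-30,y+30),slice(x-30,x+30))
        w=W[n][sub];hs=cv2.cvtColor(p,cv2.COLOR_BGR2HSV)[sub]
        mm=(w[...,2]>.03)&(w[...,2]<.2)&(hs[...,1]<60)
        q=w[mm]
        if len(q)>20: print(n,(x,y),len(q),"maxz",np.percentile(q[:,2],[50,95,99]).round(4),"bb",q[:,:2].min(0).round(3),q[:,:2].max(0).round(3))
E
```

```text
pad [298.99819168 162.35081374] 553 [ 0.6071617 -0.1004769  0.02     ] [ 0.60677537 -0.10044841  0.02174087] [(298.984619140625, 162.37692260742188), (27.53571128845215, 20.217660903930664), 82.87498474121094]
pad [271.46835443 165.57866184] 553 [ 0.59597849 -0.01104883  0.02      ] [ 0.59445208 -0.01121189  0.02603906] [(271.5077209472656, 165.56155395507812), (27.535709381103516, 20.217660903930664), 82.87498474121094]
pad [243.90305206 168.81687612] 557 [0.58480236 0.078157   0.02      ] [0.5844274  0.07800446 0.02180223] [(243.9207305908203, 168.78659057617188), (27.60788345336914, 20.208972930908203), 83.6598129272461]
pad [216.32078853 172.11111111] 558 [0.57348228 0.16707634 0.02      ] [0.57317392 0.16674958 0.02188879] [(216.1707000732422, 172.03659057617188), (27.497453689575195, 20.42983627319336), 83.6598129272461]
table z med 0.0003072419802016002 0.08993234783742093
top (293, 219) 538 maxz [0.0806 0.1006 0.1027] bb [ 0.365 -0.113] [ 0.476 -0.046]
top (361, 228) 393 maxz [0.0679 0.0842 0.0867] bb [ 0.341 -0.314] [ 0.438 -0.264]
top (241, 219) 254 maxz [0.0572 0.0719 0.074 ] bb [0.383 0.057] [0.452 0.107]
top (180, 237) 184 maxz [0.0478 0.0597 0.0631] bb [0.331 0.252] [0.394 0.288]
top (329, 150) 761 maxz [0.1147 0.138  0.141 ] bb [ 0.56 -0.22] [ 0.7   -0.152]
scene (285, 207) 441 maxz [0.0737 0.0975 0.0993] bb [ 0.375 -0.107] [ 0.483 -0.045]
scene (238, 183) 535 maxz [0.0816 0.124  0.1342] bb [ 0.352 -0.306] [ 0.667 -0.159]
scene (332, 227) 218 maxz [0.0536 0.0685 0.0711] bb [0.387 0.06 ] [0.462 0.107]
scene (400, 240) 179 maxz [0.0443 0.0579 0.0595] bb [0.34  0.253] [0.398 0.29 ]
scene (212, 219) 1067 maxz [0.098  0.133  0.1376] bb [ 0.405 -0.285] [ 0.706 -0.15 ]
scene (270, 170) 258 maxz [0.0739 0.0981 0.0996] bb [ 0.223 -0.299] [ 0.462 -0.055]
```

View pics/crop_top.png

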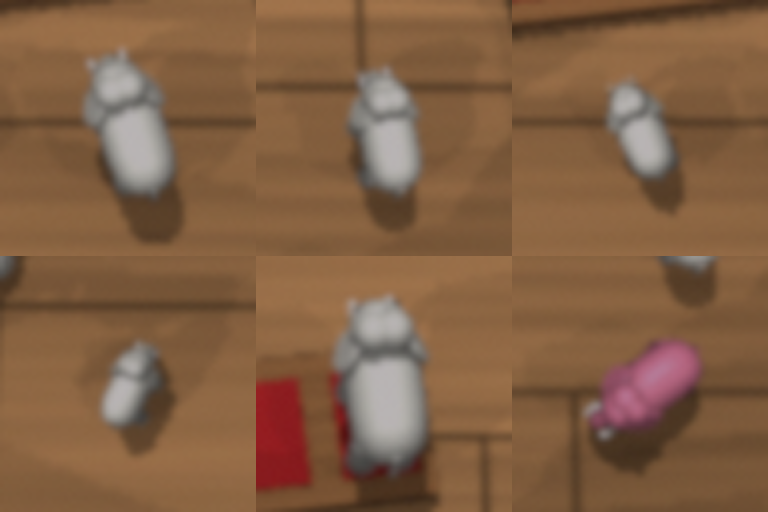

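View pics/crop_scene.png

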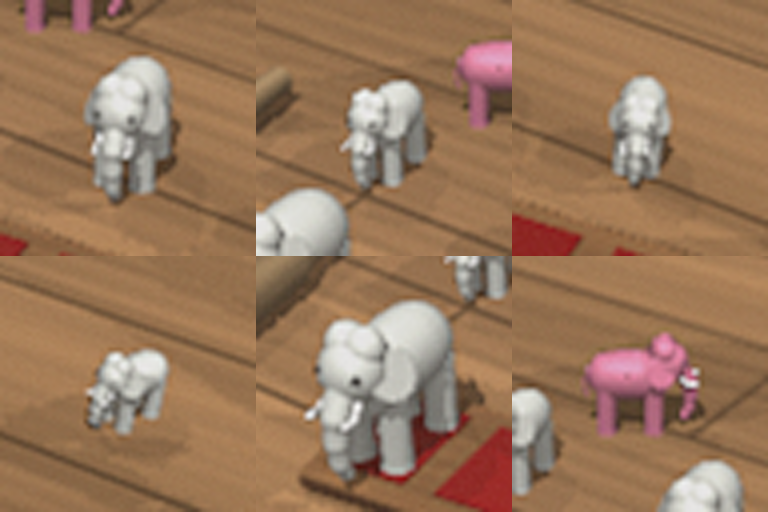

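The crops confirm the sizes: the 99th-percentile heights of about 102/86/73/61 mm make top (293,219)=ele_a, (361,228)=ele_b, (241,219)=ele_c and (180,237)=ele_d, all looking roughly +x. The pink one (350,273) and purple one (447,195) stay out of it. Next I get poses from the upper point clouds, with the lead (known pose, same shape) as a check.

```bash
cat >> h.py <<'E'
def pose(W,P,c0,H,base,yaw0=0.,views=("top",)):
    """barrel fit on upper cloud: yaw from barrel edges mid-line, origin from tail/top"""
    Q=[]
    for n in views:
        w=W[n];hs=cv2.cvtColor(P[n],cv2.COLOR_BGR2HSV)
        m=(w[...,2]>base+.45*H)&(w[...,2]<base+1.1*H)&(np.hypot(w[...,0]-c0[0],w[...,1]-c0[1])<.75*H)&(hs[...,1]<70)
        Q.append(w[m])
    Q=np.vstack(Q);q=Q[:,:2];yaw=yaw0;o=np.array(c0,float)
    for it in range(6):
        R=np.array([[np.cos(yaw),-np.sin(yaw)],[np.sin(yaw),np.cos(yaw)]])
        l=(q-o)@R                      # local
        b=(l[:,0]>-.45*H)&(l[:,0]<.12*H)&(abs(l[:,1])<.3*H)&(Q[:,2]>base+.6*H)
        # slices along x: midpoints between side extremes
        xs,ys,ws=[],[],[]
        for a in np.arange(-.36,.1,.06)*H:
            s=b&(abs(l[:,0]-a)<.05*H)
            if s.sum()>6:
                lo,hi=np.percentile(l[s,1],[4,96]);xs.append(a);ys.append((lo+hi)/2);ws.append(hi-lo)
        k,c=np.polyfit(xs,ys,1)
        yaw+=np.arctan(k)*.8
        tail=np.percentile(l[(Q[:,2]>base+.6*H)&(abs(l[:,1])<.2*H),0],1.5)
        o=o+R@np.array([tail+.46*H,c])*.8
    front=np.percentile(l[:,0],99)
    return o,yaw,np.array([np.mean(ws)/H,tail/H,front/H,len(q)])
E
cat > meas.py <<'E'
from h import *
Z={n:np.load(n+"0.npz") for n in("scene","top")}
W={n:world(n,Z[n]["d"]) for n in Z};P={n:Z[n]["p"] for n in Z}
for nm,c,H,b in(("lead",(.618,-.19),.12,.02),("a",(.42,-.08),.102,0),("b",(.39,-.29),.086,0),("c",(.415,.083),.072,0),("d",(.36,.27),.06,0)):
    for v in(("top",),("top","scene")):
        o,y,e=pose(W,P,c,H,b,-.1 if nm=="d" else .15,v); print(nm,v,o.round(4),round(y,3),e.round(3))
E
python3 meas.py
```

```text
lead ('top',) [ 0.6242 -0.1873] 0.132 [ 4.27e-01 -4.60e-01  5.52e-01  7.47e+02]
lead ('top', 'scene') [ 0.6259 -0.1862] 0.141 [ 4.220e-01 -4.600e-01  6.090e-01  1.506e+03]
a ('top',) [ 0.4159 -0.0805] 0.344 [ 4.27e-01 -4.60e-01  5.75e-01  5.41e+02]
a ('top', 'scene') [ 0.4171 -0.0803] 0.355 [ 4.29e-01 -4.60e-01  6.17e-01  9.33e+02]
b ('top',) [ 0.3846 -0.2901] 0.188 [  0.414  -0.46    0.577 392.   ]
b ('top', 'scene') [ 0.3855 -0.2893] 0.191 [ 4.11e-01 -4.60e-01  6.14e-01  6.39e+02]
c ('top',) [0.4148 0.0816] 0.445 [  0.403  -0.46    0.539 257.   ]
c ('top', 'scene') [0.4162 0.0815] 0.403 [ 4.07e-01 -4.60e-01  6.25e-01  4.72e+02]
d ('top',) [0.3593 0.2701] -0.407 [  0.396  -0.459   0.586 191.   ]
d ('top', 'scene') [0.3612 0.272 ] -0.317 [  0.431  -0.46    0.596 381.   ]
```

```bash
cat > act.py <<'E'
from h import *
PI=np.pi
PADS={"right":(.6072,-.1005),"mid":(.5960,-.0110),"left":(.5848,.0782),"end":(.5735,.1671)}
TH=.1253
E={"a":dict(p=(.4120,-.0822),y=.35,H=.102,s=-.002,w=.051),
   "b":dict(p=(.3808,-.2905),y=.19,H=.086,s=-.004,w=.043),
   "c":dict(p=(.4125,.080),y=.42,H=.072,s=-.005,w=.036),
   "d":dict(p=(.3574,.272),y=-.36,H=.060,s=-.006,w=.030)}
AX={"a":.0592,"b":.0499,"c":.0418,"d":.0348}
def u(y): return np.array([np.cos(y),np.sin(y)])
def flip(p,y,q,y2):
    best=None
    for k in(0,PI,-PI):
        a=env.solve_ik([*p,.25],[PI,0,y+k]);b=env.solve_ik([*q,.25],[PI,0,y2+k])
        if a is None or b is None: continue
        s=max(abs(a[6]),abs(b[6]))+abs(a[6]-b[6])
        if best is None or s<best[0]: best=(s,k,a[6],b[6])
    print("flip",best);return best[1]
def run(n,pad,hi=.17,off=(0,0)):
    e=E[n];H=e["H"];g=np.array(e["p"])+e["s"]*u(e["y"])
    t=np.array(PADS[pad])+e["s"]*u(TH)+np.array(off)
    z=AX[n]-.019-.13*e["w"]+.002
    k=flip(g,e["y"],t,TH);r1=[PI,0,e["y"]+k];r2=[PI,0,TH+k]
    env.movep([*g,z+.13],r1)
    env.movel([*g,z],.15); 
    print("open",env.get_width(),"F",env.get_contact_force().round(1))
    env.set_gripper(max(0,e["w"]-.02)); print("gripped width",env.get_width(),"F",env.get_contact_force().round(1),env.get_time())
    env.movel([*g,z+.02],.06);print("w",env.get_width(),"F",env.get_contact_force().round(2))
    env.movel([*g,z+hi],.2)
    env.movel([*t,z+hi],.2,r2)
    env.movel([*t,z+.05],.15)
    print("carried w",env.get_width(),env.get_position().round(4),"F",env.get_contact_force().round(2),env.get_time())
def place(n,pad,off=(0,0)):
    e=E[n];t=np.array(PADS[pad])+e["s"]*u(TH)+np.array(off);z=AX[n]-.019-.13*e["w"]+.002
    env.movel([*t,z+.0235],.05)
    f0=env.get_contact_force()[2]
    zz=z+.0235
    while zz>z+.018:
        zz-=.0007;env.movel([*t,zz],.02)
        f=env.get_contact_force()[2]
        if f-f0>1.0: break
    print("down at",zz-z,f-f0)
    env.set_gripper(e["w"]+.012);env.hold(.2)
    print("rel",env.get_width(),env.get_contact_force().round(2))
    p=env.get_position();env.movel([p[0],p[1],z+.13],.15)
    env.set_gripper(.085);print(env.get_time())
E
python3 - <<'E'
from act import *
run("d","end")
for n in("scene","top"):
    p,d=env.read_camera(n);cv2.imwrite(f"pics/{n}1.png",p)
E
```

```text
flip (np.float64(2.3826028463637288), 3.141592653589793, np.float64(0.44935841810387767), np.float64(1.4159806322338033))
open 0.08528098318297102 F [ 0.3 -0.5 -0.5]
gripped width 0.02823481884268812 F [-1.6 -2.   5.4] 3.0083
w 0.02774853146636296 F [-0.71  0.36 -1.82]
carried w 0.02771648681594836 [0.5685 0.1667 0.0649] F [ 0.34  0.41 -0.55] 6.7
```

View pics/scene1.png

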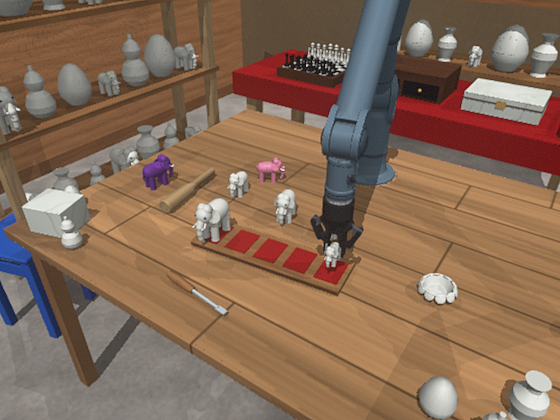

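View pics/top1.png

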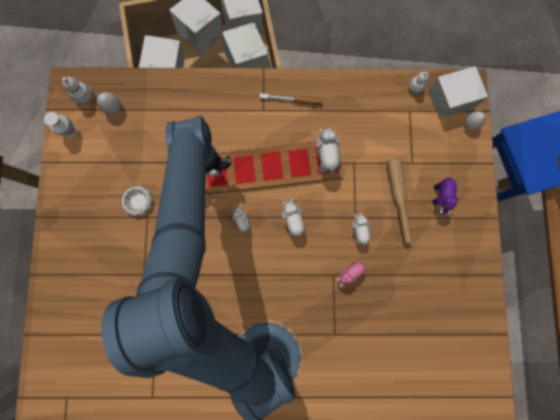

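The gripper holds ele_d over the end pad, upright (scene 332,252). Now I set it down.

Run:
```python
from act import *
place("d","end")
run("c","left")
place("c","left")
p,d=env.read_camera("scene");cv2.imwrite("pics/scene2.png",p);cv2.imwrite("pics/scene2c.png",cv2.resize(p[200:300,230:380],None,fx=5,fy=5,interpolation=cv2.INTER_CUBIC))
```

```text
down at 0.020000000000000004 7.2217025290097165
rel 0.042069085524265915 [ 0.1  -0.08 -0.55]
10.6083
flip (np.float64(1.7009138402323936), 0, np.float64(-1.5362904131903021), np.float64(-1.3716669861482107))
open 0.08470005618337026 F [ 0.4 -1.   0.5]
gripped width 0.03454525403873852 F [-0.2 -0.2  5.4] 14.575
w 0.034254555072083706 F [ 0.49 -0.35 -3.12]
carried w 0.034217304853882996 [0.5809 0.0776 0.0712] F [-0.12 -0.28 -1.48] 17.9167
down at 0.020700000000000003 1.9005474125471813
rel 0.047810198408745834 [ 0.31  0.25 -0.97]
21.425
```

View pics/scene2c.png

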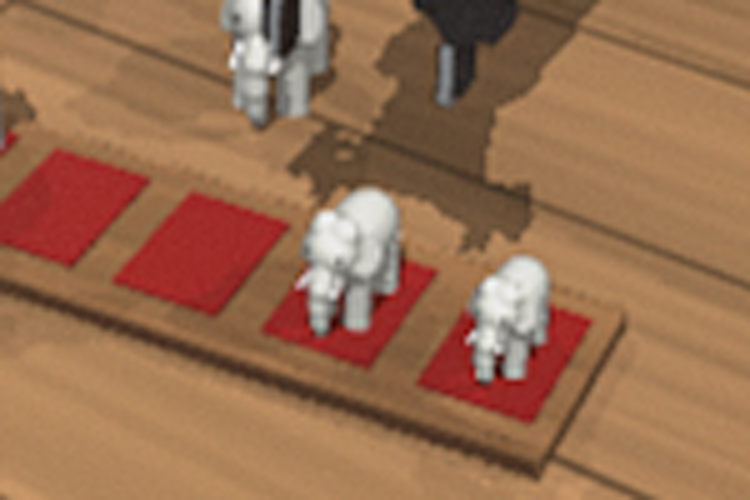

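ele_c and ele_d stand on their pads (crop 355,260 and 510,320). Next is ele_b, going high so as to clear the lead.

Run:
```python
from act import *
p=env.get_position();env.movel([p[0]-.08,p[1],.27],.2)
e=E["b"];k=0
env.movep([*e["p"],.27],[np.pi,0,e["y"]+flip(e["p"],e["y"],PADS["mid"],TH)])
run("b","mid",hi=.2)
p,d=env.read_camera("scene");cv2.imwrite("pics/scene3.png",p)
place("b","mid")
p,d=env.read_camera("scene");cv2.imwrite("pics/scene4c.png",cv2.resize(p[180:300,180:380],None,fx=4,fy=4,interpolation=cv2.INTER_CUBIC))
```

```text
flip (np.float64(1.5226395901008245), 0, np.float64(-0.7807190626958703), np.float64(-1.1516793263983474))
flip (np.float64(1.7386706336850555), 0, np.float64(-0.7888142386745441), np.float64(-1.2637424361797998))
open 0.08474814976523462 F [0.2 0.6 0.6]
gripped width 0.041117606690096294 F [-0.4 -0.4  5.8] 25.8
w 0.04142503901516646 F [ 0.   -0.01 -2.77]
carried w 0.041188933879266 [ 0.5932 -0.0118  0.0784] F [ 0.06 -0.21 -3.08] 30.4
down at 0.020700000000000003 3.5562368258123205
rel 0.05525542903014432 [-0.41 -0.3   0.1 ]
33.9083
```

View pics/scene4c.png

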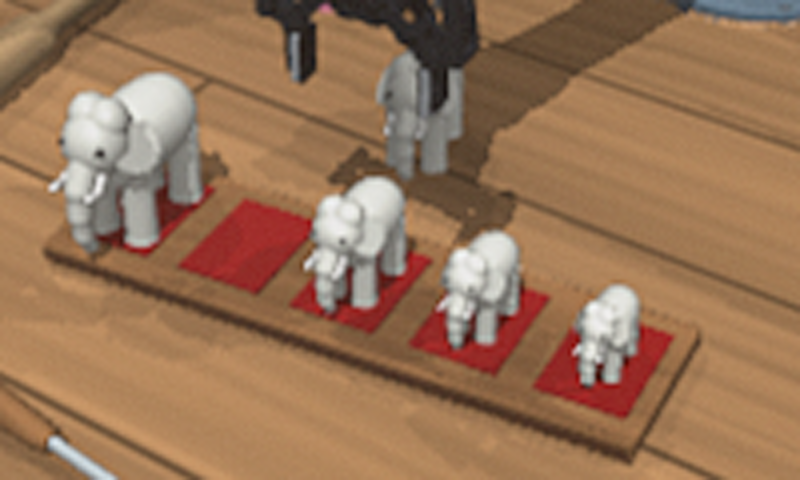

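ele_b is on the middle pad (crop 360,245). Now ele_a.

Run:
```python
from act import *
p=env.get_position();env.movel([p[0]-.1,p[1],.25],.2)
run("a","right",hi=.19)
place("a","right")
p=env.get_position();env.movel([p[0]-.12,p[1],.27],.2)
env.movep([.3,.5,.3],[np.pi,0,0.9])
for n in("scene","top"):
    p,d=env.read_camera(n);cv2.imwrite(f"pics/{n}5.png",p);np.savez(f"{n}5.npz",p=p,d=d)
cv2.imwrite("pics/scene5c.png",cv2.resize(cv2.imread("pics/scene5.png")[180:300,180:380],None,fx=4,fy=4,interpolation=cv2.INTER_CUBIC))
cv2.imwrite("pics/top5c.png",cv2.resize(cv2.imread("pics/top5.png")[110:230,180:380],None,fx=4,fy=4,interpolation=cv2.INTER_CUBIC))
print(env.get_time())
Z={n:np.load(n+"5.npz") for n in("scene","top")}
W={n:world(n,Z[n]["d"]) for n in Z};P={n:Z[n]["p"] for n in Z}
R=np.array([[np.cos(TH),-np.sin(TH)],[np.sin(TH),np.cos(TH)]])
for nm,c,H in(("lead",(.6184,-.1898),.12),("a",PADS["right"],.102),("b",PADS["mid"],.086),("c",PADS["left"],.072),("d",PADS["end"],.06)):
    for v in(("top",),("top","scene")):
        o,y,e=pose(W,P,c,H,.02,TH,v); o=o-.055*H*u(y); print(nm,len(v),"off mm (local)",((o-c)@R*1000).round(1),"dyaw",round(y-TH,3),e.round(3))
```

```text
flip (np.float64(2.0718826535964094), 0, np.float64(-1.4429960951982561), np.float64(-0.8141095368001027))
open 0.08469900692270009 F [-0.2  1.4 -0.6]
gripped width 0.04921370656767863 F [-0.5 -1.1  4.6] 37.2083
w 0.049393623335911616 F [-0.51  0.52 -6.26]Traceback (most recent call last):
  File "<stdin>", line 3, in <module>
  File "act.py", line 29, in run
    env.movel([*g,z+hi],.2)
    ~~~~~~~~~^^^^^^^^^^^^^^
cell.PlanningError: the arm cannot follow that straight line within its joint ranges
```

The straight lift was refused close to the base and nothing moved. ele_a is held 20 mm up, so a lift of 110 mm is enough, since the path stays between lead and ele_b.

Run:
```python
from act import *
n="a";e=E[n];g=np.array(e["p"])+e["s"]*u(e["y"]);t=np.array(PADS["right"])+e["s"]*u(TH);z=AX[n]-.019-.13*e["w"]+.002
yaw=env.get_orientation()[2];k=round((yaw-e["y"])/np.pi)*np.pi
print(yaw,k)
env.movel([*g,z+.11],.15)
env.movel([*t,z+.11],.15,[PI,0,TH+k])
env.movel([*t,z+.05],.15)
print(env.get_width(),env.get_position().round(4),env.get_contact_force().round(2))
place("a","right")
p=env.get_position();env.movel([p[0]-.1,p[1],.24],.2)
for pp in([.3,.5,.3],[.3,.5,.25],[.35,.45,.22]):
    try: env.movep(pp,[PI,0,0.9]);break
    except env.PlanningError as x: print(x)
for n in("scene","top"):
    p,d=env.read_camera(n);cv2.imwrite(f"pics/{n}5.png",p);np.savez(f"{n}5.npz",p=p,d=d)
cv2.imwrite("pics/scene5c.png",cv2.resize(cv2.imread("pics/scene5.png")[180:300,180:380],None,fx=4,fy=4,interpolation=cv2.INTER_CUBIC))
cv2.imwrite("pics/top5c.png",cv2.resize(cv2.imread("pics/top5.png")[110:230,180:380],None,fx=4,fy=4,interpolation=cv2.INTER_CUBIC))
print(env.get_time())
Z={n:np.load(n+"5.npz") for n in("scene","top")}
W={n:world(n,Z[n]["d"]) for n in Z};P={n:Z[n]["p"] for n in Z}
R=np.array([[np.cos(TH),-np.sin(TH)],[np.sin(TH),np.cos(TH)]])
for nm,c,H in(("lead",(.6184,-.1898),.12),("a",PADS["right"],.102),("b",PADS["mid"],.086),("c",PADS["left"],.072),("d",PADS["end"],.06)):
    for v in(("top",),("top","scene")):
        o,y,e=pose(W,P,c,H,.02,TH,v); o=o-.055*H*u(y); print(nm,len(v),"off mm (local)",((o-c)@R*1000).round(1),"dyaw",round(y-TH,3),e.round(3))
```

```text
0.35051993762293887 0.0
0.04881806597819698 [ 0.6052 -0.101   0.0856] [-0.02  0.   -5.67]
down at 0.020700000000000003 3.585180565989296
rel 0.0628627074991243 [ 0.74  0.24 -0.18]
44.2
47.35
lead 1 off mm (local) [-1.6  1.2] dyaw 0.025 [ 4.30e-01 -4.60e-01  5.36e-01  9.39e+02]
lead 2 off mm (local) [0.  2.6] dyaw 0.017 [ 4.140e-01 -4.600e-01  6.110e-01  1.746e+03]
a 1 off mm (local) [-3.6  0.7] dyaw -0.004 [ 4.31e-01 -4.60e-01  4.95e-01  7.21e+02]
a 2 off mm (local) [-2.3  1.6] dyaw 0.003 [ 4.190e-01 -4.600e-01  6.180e-01  1.521e+03]
b 1 off mm (local) [-3.  -0.7] dyaw -0.017 [  0.421  -0.46    0.511 359.   ]
b 2 off mm (local) [-1.7  0.4] dyaw 0.009 [ 4.11e-01 -4.60e-01  6.27e-01  7.65e+02]
c 1 off mm (local) [-2.5 -0.2] dyaw -0.024 [  0.408  -0.46    0.523 249.   ]
c 2 off mm (local) [-1.4  0.7] dyaw 0.026 [ 4.02e-01 -4.60e-01  6.35e-01  5.37e+02]
d 1 off mm (local) [-0.9  0.6] dyaw 0.012 [  0.382  -0.461   0.538 170.   ]
d 2 off mm (local) [-0.1  1.2] dyaw 0.059 [  0.405  -0.459   0.609 378.   ]
```

View pics/scene5c.png

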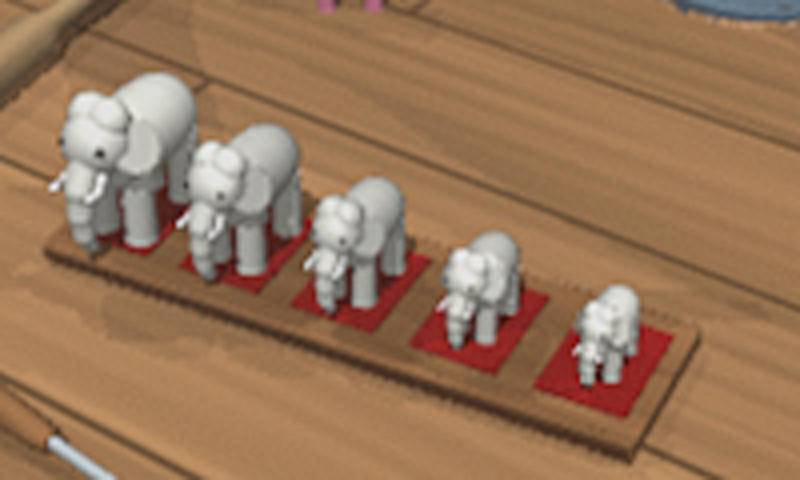

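View pics/top5c.png

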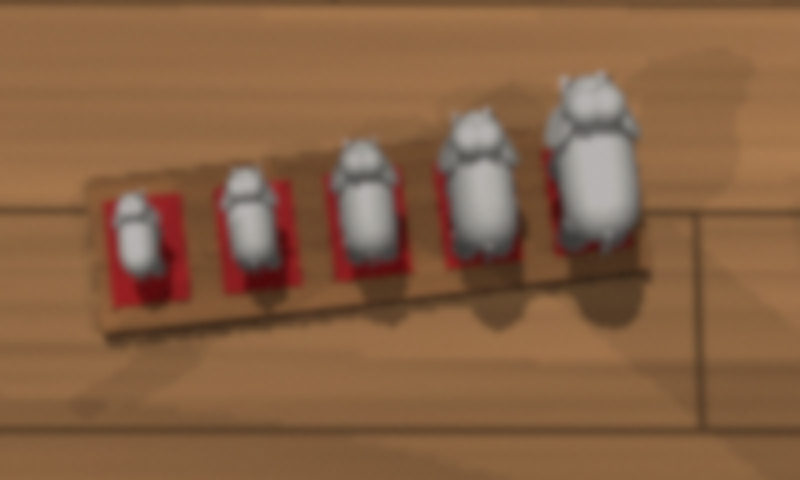

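View pics/scene5.png

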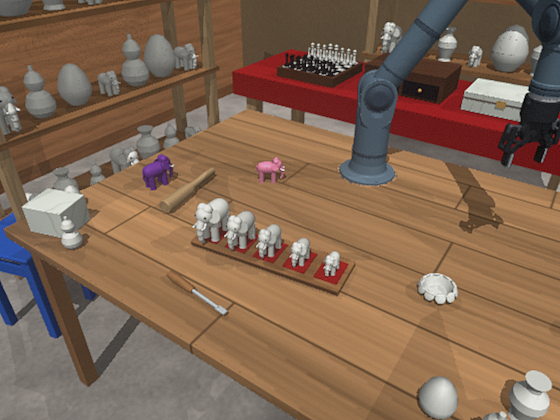

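Run:
```python
from cell import env
import cv2,numpy as np
a,b=cv2.imread("pics/top0.png"),cv2.imread("pics/top5.png")
d=cv2.absdiff(a,b).max(2); print("bowl diff px",(d[180:222,115:160]>40).sum(),"lead diff px",(d[125:175,322:345]>40).sum())
env.hand_in()
```

```text
bowl diff px 0 lead diff px 0
the job is handed in; nothing more can be done
```

All four elephants stand on the pads in falling order from the lead at the right end: ele_a, ele_b, ele_c, then ele_d at the far left. I handed the job in at about 47 s on the robot's clock; no verdict is reported.

**Last checks:**
- **Position:** the final pictures put each elephant within about 4 mm of its pad centre, against the 13 mm limit. Lengthwise, this measurement depends on a correction I set from the lead, which I assumed stands 90 mm from the nearest pad.
- **Direction:** all noses are within about 0.03 rad of straight out, except one reading of 0.06 rad for ele_d when both cameras were combined. The limit is 0.3 rad.
- **Standing:** all four look upright and released, with the arm clear of everything.
- **Lead and bowl:** neither shows any changed pixels between the first and last top views. The pink and purple look-alikes were left alone.

**What didn't go to plan:**
- The arm refused one straight lift while holding ele_a, so I used a lower lift instead.
- ele_d touched down with about 7 N, firmer than the 2 to 4 N of the others.
- The gripped widths came out about 2 mm under the stated body widths, but no slip was seen.

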